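# Clear the jammed feed tube of a bush feeder

### The arm

A 7-joint arm with a two-finger parallel gripper is mounted at the origin on a cart in front of the work surface, level with it; the furniture and walls round the work are solid. World frame = base frame: x ahead of the robot, y to its left, z up, the work surface at z = 0. Lengths are in m, angles in degrees, forces in N, time in s.
With the tool pointing down it reaches from about 0.35 to 0.775 m from the base axis. Payload 3.1 kg.
Tool frame: the origin (TCP) lies on the centre line of the jaws, within the pads' length; the fingertips stand 17 mm ahead of it and the grasp point (between the pads) lies 2 mm behind it (robot.tip_reach is the distance from the TCP to the fingertips, in m); z points along the fingers, y is the line along which they close (so a half turn about z gives the same grasp; the last joint's range is limited). The gripper opens to 85 mm and grips with 20 to 120 N. Pads are 22 mm wide; open, the fingers measure 114 mm over their backs; the gripper's body (76 mm by 85 mm) begins 54 mm behind the grasp point. The pads swing forward as they close: fully open they stand 13 mm farther back than shut.
Start: joints at [-69.597, 17.813, 0.802, 86.603, -0.252, 75.585, -1.558], TCP at [0.213, 0.507, 0.248] pointing down, gripper open.
Joint ranges: [-154.91, 154.91], [-16.99, 109.72], [-72.82, 74.43], [7.12, 147.25], [-82.49, 262.49], [11.32, 116.49], [-174.64, 174.64]. Speed limits (degrees/s): [159.86, 159.86, 180, 180, 180, 180, 180].

### API

Orientations are given as [roll, pitch, yaw] about the fixed x, y, z axes, in that order (R = Rz(yaw) Ry(pitch) Rx(roll)).
In Python, from station import robot, fingers, vision, workorder, recognise gives the robot as it stands. Calls block until the motion is done:
- robot.move_to(position, orientation): joint-space move of the TCP to a pose.
- robot.line_to(position, orientation=None, velocity=0.15, f_stop=None): straight line of the TCP; orientation=None keeps the orientation; velocity is the mean speed in m/s. With f_stop (N) it stops when the force on the tool has changed by that much, and returns True; else False.
- robot.move_j(angles): joint-space move.
- fingers.gripper_to(opening, force=None): opening from 0.0 (shut) to 1.0 (fully open); force is the grip in N (None keeps the last); returns when the fingers have stopped.
- robot.pause(seconds).
- robot.inverse_kinematics(position, orientation): joint angles nearest the present ones, or None.
- vision.grab_frame(name): name is "scene" or "side" or "wrist"; returns the picture (400x640x3 uint8, red, green, blue); there is no depth.
- vision.calibration(name): a dict with "mtx" (3x3 intrinsics, pixels), "extrinsics" (4x4, takes a point from world to camera coordinates); the wrist camera has in their place "T_tool_cam" (4x4, takes a point from camera to tool coordinates, whose origin is the TCP and whose axes are the flange's). Camera axes: x right, y up, looking along -z (the intrinsics and any distortion apply to the point x, -y, -z); pixel columns grow to the right and rows downward; lengths in m; the calibration is good to about 2 mm. A picture is of the moment at which its call begins: read the wrist's pose just before it. calibration takes no time and is no camera call.
A pose or a line that the arm cannot do raises robot.PlanningError and nothing moves.
- workorder.close_job(): hands the job in; it is judged then, once.
Trained networks look in the newest picture that a camera, given by its name, has taken for a name from the list of things; names that differ only in an ending like _2 or _b are one class to them, and where a whole thing is asked for, a point or a joint stands for the part that bears it (a point fixed in the world has none). Each returns a list of dicts, best first, with "p" (0 to 1); they miss things now and then, are a little off and sometimes report something else, mostly with a low value. They report only what shows in the picture. A call takes as long as a camera call. They do not tell look-alikes from the thing itself.
- recognise(label, camera): "rect" ([centre column, centre row, width, height] in pixels, round what is visible of it).
Readings, each from a call of its own:
- robot.current_time_s(): time.
- robot.current_joint_positions(): joint angles.
- robot.current_dq(): joint speeds.
- robot.current_joint_torque(): joint torques, N m.
- robot.current_tool_pos(): TCP position.
- robot.current_eef_rot(): TCP orientation.
- robot.current_contact_force(): force on the tool from outside, world axes, zero at the start.
- robot.current_torque(): the same for the moment, N m.
- robot.current_finger_gap(): opening from 0.0 (shut) to 1.0 (fully open).
- robot.current_gripper_force(): force on a finger pad.
Only numpy, scipy, OpenCV 4.12 (cv2) and the standard library are available. Lean on these libraries where they do the work, as an engineer would, in place of code of your own. Each camera call takes 0.05 s, during which the arm holds its last target. There are 200 camera calls.

### The job

Two brass bushes have jammed in the foot of the feed tube. Swing the tube over to its stop, so that its foot points into the blue parts bin, and with the T-handle rod from the forked stand push both bushes down and out of the tube into the bin. Then hang the rod back in its fork, swing the tube upright again, fully home, and leave the bin and the other things on the bench where they are.

Things in the scene. Friction and masses are not known exactly. Their poses are not given: they have to be found in the camera images.
- tube (a joint): Swing angle of the feed tube on its yoke, rad: 0 = upright at its home stop (as found), 0.70 (40 degrees) = tipped to the other stop. Stiff pivot (friction 0.22 N m, about 4 N at the collar): the tube stays wherever it is left. As it tips, its mouth moves towards the feeder's -x and its foot swings out to the feeder's +x, over the front lip of the bin.
- feeder: The fixed bush feeder: dark base plate, 104 x 94 mm, with a solid feed block, and a grey yoke of two cheeks (up to 46 mm wide in x, outer faces 60 mm apart in y, tops 130 mm above the bench) between which the tube swings. Origin on the bench under the tube; z up, y parallel to the swing axis, +x level towards the bin.
- tube_pivot (a point): Point where the swing axis crosses the tube's axis, 116 mm above the bench; axes as the feeder's. The tube's mouth is 60 mm from it, the foot 75 mm.
- tube_mouth (a point): Centre of the tube's upper opening, moves with the tube; z along the tube from foot to mouth, y parallel to the swing axis. The tube is clear plastic, 29 mm outside, 23 mm bore, 135 mm long. The mouth is an aluminium funnel, 33 mm wide inside at the top, narrowing to 23 mm over the first 27 mm.
- tube_collar (a point): Centre of the tube's knurled aluminium grip collar, on the tube's axis, 9 mm below the mouth and 51 mm from the pivot; axes as at the mouth. The collar is round, 42 mm in diameter, 18 mm long. Fingers that close along y and reach up to 25 mm below this point stay clear of the yoke at any swing angle.
- tube_foot (a point): Centre of the tube's lower opening; axes as at the mouth. Upright it stands 41 mm above the bench, 10 mm over the solid feed block, so nothing can leave; tipped, it opens over the bin. Three spring balls in the wall, 8 mm inside the opening, hold the bushes back; pushing a bush past them takes about 11 N along the tube, then a few N of drag.
- rod_handle (a point): Centre of the green crossbar of the T-handle clearing rod, the place to grip (bar 19 mm in diameter, 68 mm long; fingers close across it; a 19 mm round hub runs on to 38 mm below the bar's centre). Axes of the rod: y from handle to tip (downward as it hangs), x along the crossbar. Rod 238 mm long, about 0.16 kg, shaft 9 mm.
- rod_tip (a point): Centre of the end face of the rod's blunt tip (19 mm in diameter, 12 mm long), 228 mm from the crossbar's centre along the rod's y; axes as at the handle.
- rod_hub (a point): Centre of the hub's lower face, on the rod's axis, 38 mm from the crossbar's centre; when the rod hangs, this face rests on the fork. Axes as at the handle.
- fork_seat (a point): Where the hub's lower face rests as the rod hangs: top of a level steel fork, 206 mm above the bench. z up. The 13 mm slot is open towards -x (roughly the robot); its tines run 25 mm that way, then spread over 14 mm more. The slot ends 6 mm to +x. As found the crossbar lies along the slot. The tip cannot pass the slot: the rod enters and leaves sideways, lifted a few mm.
- rod_stand: The fixed stand that carries the fork; origin on the bench under the fork seat, axes as there. Base plate 8 mm high, from 38 mm on the -x side to 62 mm on the +x side, 78 mm wide; 12 mm post 44 mm to +x, 209 mm high. The rod's tip hangs 16 mm above the bench.
- bush_1: The lower jammed brass bush, a plain ring 20 mm in diameter, 22 mm long, 44 g; origin at its centre, z along its axis. As found it stands on the spring balls, its centre 24 mm above the tube's foot.
- bush_2: The upper jammed bush, like the other and standing on it.
- bin_inside (a point): Centre of the inner floor (2 mm above the bench) of the loose blue parts bin, 110 x 199 x 76 mm, open on top, its low front lip (33 mm high) towards the feeder, under the foot of the tipped tube. Its y axis points from the low front to the high back. Inside about 90 mm (x) by 184 mm (y).
- oil_bottle: Bystander: dark dropper bottle with a red cap, 40 mm in diameter, 134 mm high; origin under its centre.
- hex_key: Bystander: large grey hex key lying flat, 38 x 100 x 8 mm; origin under its centre.
- yellow_driver: Bystander: screwdriver with a yellow handle, 207 mm long, lying flat; origin under its centre.
- wax_jar: Bystander: squat jar with a cream lid, 60 mm in diameter, 46 mm high; origin under its centre.
Mind the look-alikes: they are no part of the job. Of the things that look like the part that bears bin_inside, the larger one is meant.

How it is judged (in metres and radians):
On the way, in this order (a step that is already met when the one before it is completed fails the run):
1. the tube is tipped over to its stop (within 0.08 rad) with both bushes still in it (value of joint tube above 0.62 rad and z of bush_1 in the frame of tube_foot above 0.012 m and z of bush_2 in the frame of tube_foot above 0.03 m), for 0.2 s.
2. with the tube tipped (over 0.55 rad) the rod's tip stands in the lower 30 mm of the tube or just through it, and both bushes are out of the foot (value of joint tube above 0.55 rad and x of rod_tip in the frame of tube_foot between -0.012 and 0.012 m and y of rod_tip in the frame of tube_foot between -0.012 and 0.012 m and z of rod_tip in the frame of tube_foot between -0.05 and 0.03 m and z of each of bush_1, bush_2 in the frame of tube_foot below 0 m), for 0.05 s.
At the end, for the whole second after the job is handed in: The tube is upright again, within 0.06 rad of its home stop; both bushes lie at rest inside the blue bin; the rod hangs upright (within 0.15 rad) in the slot of its fork, its hub resting on the tines (within 6 mm in height and 20 mm of the seat) (value of joint tube below 0.06 rad and x of bush_1 in the frame of bin_inside between -0.047 and 0.047 m and y of bush_1 in the frame of bin_inside between -0.095 and 0.095 m and z of each of bush_1, bush_2 in the frame of bin_inside below 0.05 m and linear speed of each of bush_1, bush_2 below 0.02 m/s and x of bush_2 in the frame of bin_inside between -0.047 and 0.047 m and y of bush_2 in the frame of bin_inside between -0.095 and 0.095 m and horizontal distance between rod_hub and fork_seat below 0.02 m and z of rod_hub in the frame of fork_seat between -0.006 and 0.006 m and angle between the y axis of rod_tip and the z axis of fork_seat, either way round below 0.15 rad); the robot touches nothing.
It fails at once if the bin is shifted more than 30 mm (distance of bin_inside from where it was at the start of the episode above 0.03 m).
It fails at once if the oil bottle is shifted more than 30 mm (distance of oil_bottle from where it was at the start of the episode above 0.03 m).
It fails at once if the hex key is shifted more than 30 mm (distance of hex_key from where it was at the start of the episode above 0.03 m).
It fails at once if the yellow screwdriver is shifted more than 30 mm (distance of yellow_driver from where it was at the start of the episode above 0.03 m).
It fails at once if the jar is shifted more than 30 mm (distance of wax_jar from where it was at the start of the episode above 0.03 m).
It also fails if it takes over 72 s, if anything falls off the work surface, if the arm or the gripper's body presses on something with over 40 N, if the wrist force passes 120 N, or if a joint passes its speed limit or range.

## Working session

There is one attempt and no reset: what is moved stays moved. The work goes in short steps, each a Python script; the robot and the scene stay as the last script left them, time stands still between calls to the robot, and variables do not carry over. Pictures are saved under pics/ and viewed, at most 10 in all, crops included, and the job is handed in when it is done.

```bash
mkdir -p pics; ls
cat > h.py <<'E'
import numpy as np, cv2
from station import robot, fingers, vision, workorder, recognise
def snap(c,f): 
    im=vision.grab_frame(c); cv2.imwrite('pics/'+f,im[:,:,::-1]); return im
def cam(name):
    c=vision.calibration(name); return np.array(c['mtx']),np.array(c['extrinsics']),c
def proj(name,P):
    K,E,_=cam(name); P=np.atleast_2d(P); q=P@E[:3,:3].T+E[:3,3]; q=q*[1,-1,-1]
    u=q@K.T; return u[:,:2]/u[:,2:]
def ray(name,uv):
    K,E,_=cam(name); d=np.linalg.inv(K)@[uv[0],uv[1],1]; d=d*[1,-1,-1]
    R=E[:3,:3]; return -R.T@E[:3,3], R.T@d
def onz(name,uv,z):
    o,d=ray(name,uv); return o+d*(z-o[2])/d[2]
def tri(uv1,uv2):
    (a,d),(b,e)=ray('scene',uv1),ray('side',uv2)
    d=d/np.linalg.norm(d);e=e/np.linalg.norm(e)
    s=np.linalg.lstsq(np.c_[d,-e],b-a,rcond=None)[0]
    return (a+s[0]*d+b+s[1]*e)/2, np.linalg.norm(a+s[0]*d-b-s[1]*e)
E
python3 - <<'E'
from h import *
for c in('scene','side'):
    snap(c,c+'0.png'); print(vision.calibration(c))
    for l in('tube','feeder','tube_collar','tube_mouth','tube_foot','rod_handle','rod_tip','rod_stand','bin_inside','bush_1','oil_bottle','hex_key','yellow_driver','wax_jar'):
        try: print(c,l,[(np.round(r['rect']).astype(int).tolist(),round(r['p'],2)) for r in recognise(l,c)])
        except Exception as e: print(c,l,e)
print(robot.current_time_s(), robot.current_eef_rot())
E
```

```text
pics
{'mtx': array([[519.08342712,   0.        , 328.60661707],
       [  0.        , 519.08342712, 200.10256542],
       [  0.        ,   0.        ,   1.        ]]), 'extrinsics': array([[-0.39716159, -0.91749868,  0.02142042,  0.10668195],
       [ 0.59198501, -0.23828013,  0.76991969, -0.46733586],
       [-0.70129624,  0.3184631 ,  0.63778118, -1.35531557],
       [ 0.        ,  0.        ,  0.        ,  1.        ]])}
scene tube [([294, 204, 9, 37], 0.81)]
scene feeder [([291, 218, 39, 61], 0.59), ([310, 212, 20, 22], 0.32)]
scene tube_collar [([294, 205, 14, 32], 0.73)]
scene tube_mouth [([293, 205, 11, 41], 0.82)]
scene tube_foot [([295, 204, 8, 41], 0.83), ([224, 244, 43, 71], 0.65)]
scene rod_handle [([222, 234, 17, 62], 0.55)]
scene rod_tip []
scene rod_stand [([226, 246, 40, 72], 0.95)]
scene bin_inside [([308, 213, 20, 27], 0.69)]
scene bush_1 [([293, 214, 38, 59], 0.62)]
scene oil_bottle [([214, 214, 11, 28], 0.61)]
scene hex_key [([274, 264, 16, 21], 0.61)]
scene yellow_driver [([246, 300, 38, 50], 0.67)]
scene wax_jar [([397, 194, 17, 17], 0.64)]
{'mtx': array([[369.7
[... 499 characters left out ...]
3], 0.95)]
side tube_collar [([300, 230, 20, 42], 0.88), ([316, 310, 52, 93], 0.43)]
side tube_mouth [([298, 230, 12, 46], 0.56)]
side tube_foot [([302, 228, 16, 49], 0.81), ([321, 293, 29, 77], 0.58)]
side rod_handle [([322, 292, 28, 77], 0.56)]
side rod_tip [([322, 293, 33, 82], 0.96), ([301, 228, 17, 48], 0.25)]
side rod_stand [([318, 313, 51, 95], 0.75)]
side bin_inside [([278, 222, 35, 59], 0.71), ([350, 218, 47, 38], 0.58)]
side bush_1 [([318, 311, 46, 94], 0.21)]
side oil_bottle [([231, 307, 17, 40], 0.8)]
side hex_key [([344, 293, 37, 9], 0.55)]
side yellow_driver [([383, 332, 63, 62], 0.81)]
side wax_jar [([314, 183, 16, 18], 0.61)]
1.5 [1.79997056e+02 1.93816390e-03 1.57210123e+02]
```

Run:
```python
import cv2,numpy as np
a=cv2.imread('pics/scene0.png')[165:345,190:420]; b=cv2.imread('pics/side0.png')[165:375,200:430]
cv2.imwrite('pics/a.png',cv2.resize(a,None,fx=3.3,fy=3.3,interpolation=cv2.INTER_CUBIC))
cv2.imwrite('pics/b.png',cv2.resize(b,None,fx=2.8,fy=2.8,interpolation=cv2.INTER_CUBIC))
```

```text
(no output)
```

View pics/a.png

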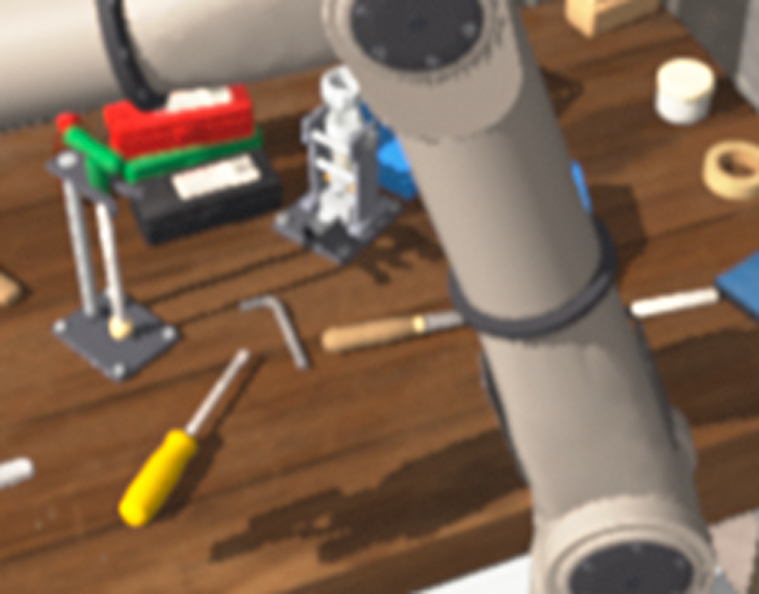

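View pics/b.png

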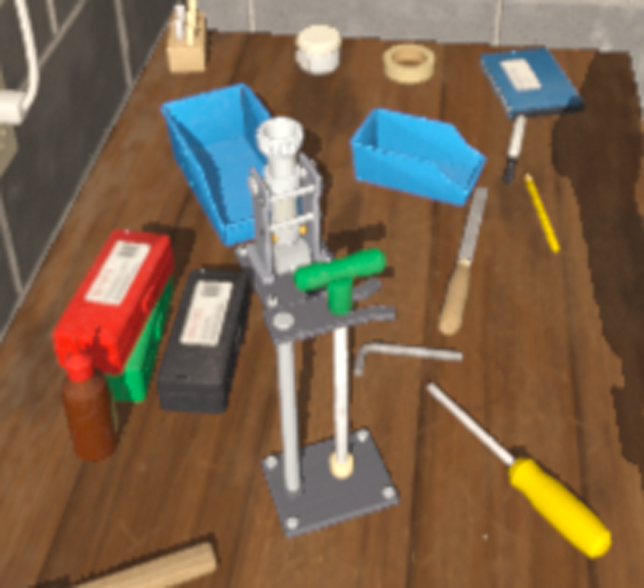

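Run:
```python
from h import *
A=lambda u,v:(190+u/3.3,165+v/3.3)
B=lambda u,v:(200+u/2.8,165+v/2.8)
np.set_printoptions(precision=4,suppress=True)
for n,a,b,z in [('mouth',(341,80),(281,133),.176),('handle',(95,145),(341,270),.244),('hA',(68,122),(303,277),.244),('hB',(120,168),(382,262),.244),('tip',(121,332),(342,472),.016),('posttop',(69,160),(284,321),.209)]:
    print(n,*tri(A(*a),B(*b)),onz('scene',A(*a),z),onz('side',B(*b),z))
for n,p in [('st back',(57,325)),('st near',(120,375)),('st right',(178,335)),('fd left',(280,222)),('fd near',(345,257)),('fd right',(398,210))]: print(n,onz('scene',A(*p),.008))
for n,p in [('st l',(264,465)),('st near',(293,530)),('st r',(396,492)),('st top',(362,436))]: print(n,onz('side',B(*p),.008))
for n,p,z in [('bin front lip L',(230,240),.033),('bin back L',(163,105),.076),('bin back R',(245,87),.076),('bottle',(92,455),0.)]: print(n,onz('side',B(*p),z))
c=vision.calibration('wrist');print(c); print(robot.current_contact_force())
```

```text
mouth [ 0.6074 -0.0178  0.1767] 0.005242613107599512 [ 0.6118 -0.0201  0.176 ] [ 0.6058 -0.0148  0.176 ]
handle [0.5172 0.2417 0.2469] 0.007224891775588758 [0.5253 0.2387 0.244 ] [0.5155 0.2432 0.244 ]
hA [0.543  0.2587 0.2558] 0.01113538312542316 [0.5647 0.2529 0.244 ] [0.5419 0.2534 0.244 ]
hB [0.4878 0.2272 0.2421] 0.0033664480710322926 [0.4876 0.2264 0.244 ] [0.4867 0.2315 0.244 ]
tip [0.5174 0.2429 0.0148] 0.003822192742416769 [0.5181 0.2416 0.016 ] [0.5162 0.2459 0.016 ]
posttop [0.5569 0.2593 0.2059] 0.003106504694153043 [0.5552 0.2587 0.209 ] [0.5553 0.2641 0.209 ]
st back [0.5578 0.2947 0.008 ]
st near [0.4728 0.2554 0.008 ]
st right [0.5013 0.1912 0.008 ]
fd left [0.6143 0.0498 0.008 ]
fd near [0.5409 0.0059 0.008 ]
fd right [ 0.5855 -0.0696  0.008 ]
st l [0.5845 0.2406 0.008 ]
st near [0.55   0.2992 0.008 ]
st r [0.4697 0.2544 0.008 ]
st top [0.5038 0.201  0.008 ]
bin front lip L [ 0.6662 -0.0139  0.033 ]
bin back L [ 0.7825 -0.1945  0.076 ]
bin back R [ 0.6929 -0.2436  0.076 ]
bottle [0.7384 0.2417 0.    ]
{'mtx': array([[321.2987,   0.    , 319.5106],
       [  0.    , 321.2987, 194.0554],
       [  0.    ,   0.    ,   1.    ]]), 'T_tool_cam': array([[-0.    ,  0.9663,  0.2575,  0.0652],
       [ 1.    , -0.0001,  0.0003, -0.0012],
       [ 0.0003,  0.2575, -0.9663, -0.1251],
       [ 0.    ,  0.    ,  0.    ,  1.    ]])}
[0.2496 0.5365 0.2201]
```

```bash
cat >> h.py <<'E'
from scipy.spatial.transform import Rotation as Ro
def ori(yaw,th=0.,faz=31.):
    "tool down with yaw (deg), then tipped by -th rad about feeder y (azimuth faz)"
    a=np.radians(faz); T=Ro.from_rotvec(-th*np.array([np.cos(a),np.sin(a),0]))
    return (T*Ro.from_euler('xyz',[180,0,yaw],degrees=True)).as_euler('xyz',degrees=True)
def tool():
    p=np.array(robot.current_tool_pos()); R=Ro.from_euler('xyz',robot.current_eef_rot(),degrees=True).as_matrix(); return p,R
E
python3 - <<'E'
from h import *
fx=np.array([.515,-.857,0]);piv=np.array([.607,-.018,.116])
u=lambda t:-np.sin(t)*fx+np.cos(t)*np.array([0,0,1])
lim=np.array([[-154.91,154.91],[-16.99,109.72],[-72.82,74.43],[7.12,147.25],[-82.49,262.49],[11.32,116.49],[-174.64,174.64]])
for n,p,th,ys in [('collar up',piv+.051*u(0),0,(121,-59)),('collar tip',piv+.051*u(.7),.7,(121,-59)),('rod',[.517,.242,.244],0,(25,205)),('rodup',[.48,.225,.30],0,(25,205)),
   ('ins0',piv+.305*u(.7),.7,(25,75,121,165,205,245,-59)),('ins1',piv+.143*u(.7),.7,(25,75,121,165,205,245,-59)),('camT',[.607,-.018,.30],0,(121,157,-59)),('camR',[.517,.242,.37],0,(157,205,25))]:
    for y in ys:
        q=robot.inverse_kinematics(list(p),list(ori(y,th))); 
        print(n,y,None if q is None else (np.round(q).astype(int).tolist(), int(np.min(np.minimum(q-lim[:,0],lim[:,1]-q)))))
E
```

```text
collar up 121 ([-26, 32, 40, 85, -21, 71, 48], 34)
collar up -59 ([-38, 41, 64, 86, -37, 77, -120], 10)
collar tip 121 ([-49, 26, 32, 106, 35, 49, -13], 38)
collar tip -59 ([-22, 24, -4, 105, 51, 59, 155], 19)
rod 25 ([-49, 22, 32, 85, -12, 77, -82], 39)
rod 205 ([-33, 20, 9, 84, -3, 76, 91], 37)
rodup 25 ([-51, 15, 31, 85, -8, 82, -85], 32)
rodup 205 ([-35, 14, 10, 84, -3, 82, 90], 31)
ins0 25 ([-61, 14, 22, 90, 35, 85, -110], 30)
ins0 75 ([-63, 14, 25, 90, 34, 84, -59], 31)
ins0 121 ([-63, 14, 25, 90, 34, 84, -13], 31)
ins0 165 ([-54, 14, 13, 90, 36, 86, 29], 30)
ins0 205 ([-47, 14, 5, 90, 38, 87, 67], 29)
ins0 245 ([-42, 14, -1, 89, 39, 88, 106], 28)
ins0 -59 ([-33, 14, -13, 89, 42, 90, 160], 14)
ins1 25 ([-51, 19, 24, 102, 37, 63, -111], 36)
ins1 75 ([-56, 20, 31, 103, 34, 62, -59], 36)
ins1 121 ([-55, 20, 29, 102, 35, 62, -13], 36)
ins1 165 ([-46, 19, 18, 102, 39, 64, 27], 35)
ins1 205 ([-40, 18, 11, 102, 41, 66, 66], 35)
ins1 245 ([-35, 18, 4, 102, 43, 67, 104], 35)
ins1 -59 ([-26, 19, -8, 101, 46, 70, 158], 16)
camT 121 ([-25, 27, 39, 72, -17, 87, 44], 29)
camT 157 ([-23, 26, 37, 72, -16, 86, 79], 30)
camT -59 ([-37, 34, 64, 73, -30, 91, -126], 9)
camR 157 ([-37, 19, 15, 69, -5, 93, 44], 23)
camR 205 ([-34, 19, 10, 69, -3, 93, 91], 23)
camR 25 ([-48, 20, 32, 69, -11, 93, -83], 23)
```

```bash
cat >> h.py <<'E'
def wray(uv,p,R):
    c=vision.calibration('wrist');T=np.array(c['T_tool_cam']);K=np.array(c['mtx'])
    d=np.linalg.inv(K)@[uv[0],uv[1],1]; d=d*[1,-1,-1]
    return p+R@T[:3,3], R@(T[:3,:3]@d)
def wonz(uv,z,p,R):
    o,d=wray(uv,p,R); return o+d*(z-o[2])/d[2]
E
python3 - <<'E'
from h import *
import pickle
t=robot.current_time_s()
out={}
for n,p,y in [('R',[.517,.242,.37],205),('T',[.607,-.018,.31],121)]:
    robot.move_to(p,list(ori(y))); out[n]=tool(); snap('wrist',n+'.png')
    print(robot.current_time_s()-t,out[n][0])
pickle.dump(out,open('poses.pkl','wb'))
E
python3 - <<'E'
import cv2
for n in 'RT': cv2.imwrite(f'pics/{n}v.png',cv2.resize(cv2.imread(f'pics/{n}.png')[60:360,120:520],None,fx=2,fy=2,interpolation=cv2.INTER_CUBIC))
E
```

```text
1.6082999999999998 [0.51621615 0.24334435 0.36957943]
2.75 [ 0.60719504 -0.01542903  0.31003923]
```

View pics/Rv.png

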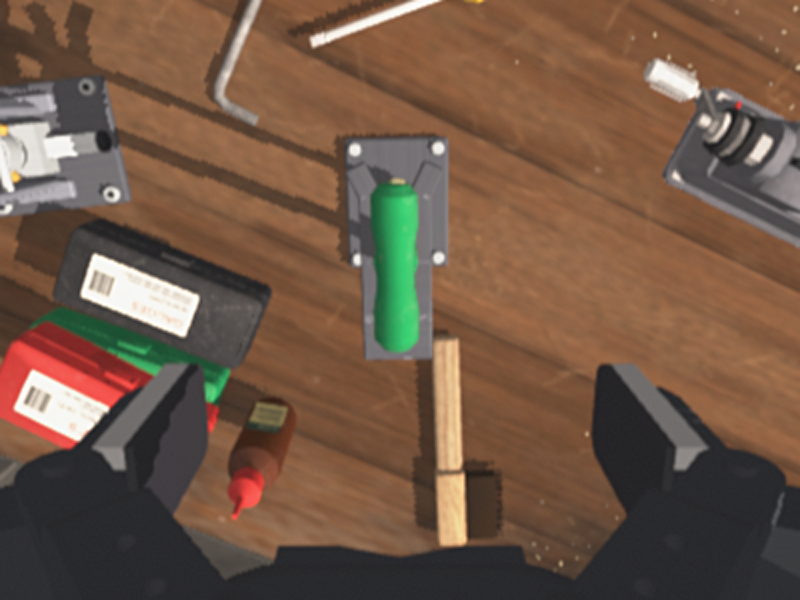

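View pics/Tv.png

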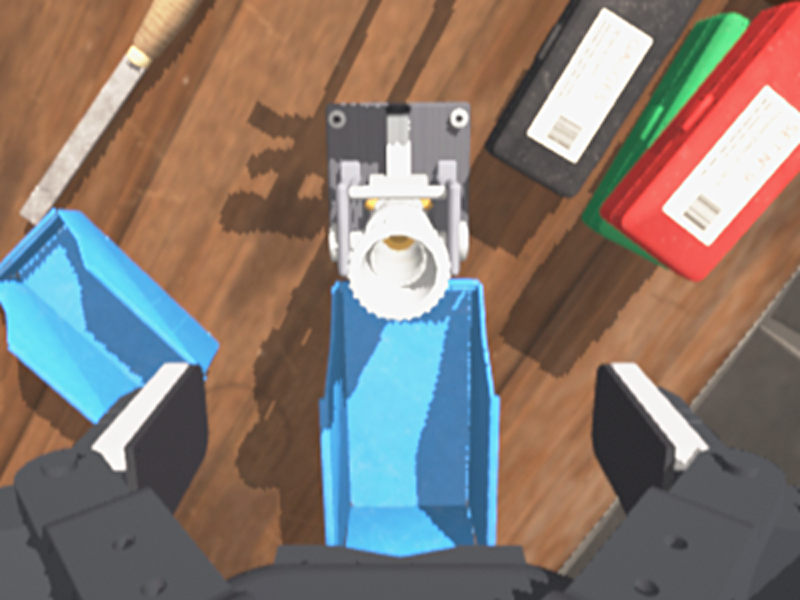

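Run:
```python
from h import *
import pickle
np.set_printoptions(precision=4,suppress=True)
o=pickle.load(open('poses.pkl','rb')); V=lambda u,v:(120+u/2,60+v/2)
az=lambda a,b:np.degrees(np.arctan2(*(b-a)[1::-1]))
f=lambda n,u,v,z:wonz(V(u,v),z,*o[n])
a,b=f('R',394,184,.246),f('R',397,351,.246);print('bar',a,b,(a+b)/2,az(a,b),np.linalg.norm(a-b))
# stand plate corners z=.008 : front edge, fork
c,d=f('R',347,139,.008),f('R',448,139,.008);print('stand front',c,d,az(c,d),np.linalg.norm(c-d))
e=f('R',397,180,.016);print('tip',e)
print('mouth c',f('T',400,269,.176),'L',f('T',349,269,.176),'R',f('T',451,269,.176))
c,d=f('T',328,103,.008),f('T',470,102,.008);print('plate',c,d,az(c,d),np.linalg.norm(c-d),(c+d)/2)
print('cheek',f('T',346,175,.13),f('T',454,173,.13))
c,d=f('T',333,283,.033),f('T',482,282,.033);print('bin lip',c,d,az(c,d))
c,d=f('T',352,505,.002),f('T',470,505,.002);print('bin floor back',c,d,az(c,d))
for n in 'RT': print(n,Ro.from_matrix(o[n][1]).as_euler('xyz',degrees=True))
print(tool()[0])
```

```text
bar [0.4886 0.2272 0.246 ] [0.5508 0.2576 0.246 ] [0.5197 0.2424 0.246 ] 26.02950279785603 0.0692667914422701
stand front [0.5019 0.193  0.008 ] [0.47   0.2611 0.008 ] 115.11252037482603 0.07514563354120968
tip [0.5128 0.2392 0.016 ]
mouth c [ 0.6092 -0.0199  0.176 ] L [ 0.591  -0.0309  0.176 ] R [ 0.6274 -0.0088  0.176 ]
plate [0.5357 0.0126 0.008 ] [0.6136 0.0606 0.008 ] 31.641156622221303 0.09142900313053856 [0.5747 0.0366 0.008 ]
cheek [ 0.5699 -0.0042  0.13  ] [0.6131 0.0231 0.13  ]
bin lip [ 0.5969 -0.083   0.033 ] [ 0.6795 -0.032   0.033 ] 31.638061914797813
bin floor back [ 0.6999 -0.2399  0.002 ] [ 0.7779 -0.1926  0.002 ] 31.21951497346754
R [ 179.9371   -0.0466 -154.8836]
T [179.9374  -0.0919 121.2519]
[ 0.6073 -0.0151  0.3102]
```

```bash
cat >> h.py <<'E'
FAZ=31.3; PIV=np.array([.609,-.0195,.116]); FX=np.array([np.cos(np.radians(FAZ-90)),np.sin(np.radians(FAZ-90)),0]); Z=np.array([0,0,1.])
u=lambda t:-np.sin(t)*FX+np.cos(t)*Z
def rep(m,p=None):
    P=tool()[0]; print(m,round(robot.current_time_s(),1),P.round(4),'err',None if p is None else (P-p).round(4),'F',np.round(robot.current_contact_force(),1),'gap',round(robot.current_finger_gap(),3),flush=True)
def line(p,o=None,v=.15,f=None,m=''):
    s=robot.line_to(list(p),None if o is None else list(o),velocity=v,f_stop=f); rep(m+(' STOP' if s else ''),p); return s
E
python3 - <<'E'
from h import *
p=PIV+.05*Z
line(PIV+.12*Z,ori(121.3,0,FAZ),m='above')
line(p,v=.12,f=12,m='down')
fingers.gripper_to(0.,40); rep('grip',p)
E
```

```text
above 4.9 [ 0.6095 -0.0188  0.2368] err [0.0005 0.0007 0.0008] F [-0.4 -0.5  0.9] gap 0.997
down 5.6 [ 0.6098 -0.0197  0.1671] err [ 0.0008 -0.0002  0.0011] F [-0.4  0.1 -0.3] gap 1.001
grip 6.1 [ 0.6092 -0.0196  0.167 ] err [ 0.0002 -0.0001  0.001 ] F [-1.3  0.5  4.3] gap 0.487
```

Run:
```python
from h import *
for t in (.12,.24,.36,.48,.6,.68,.73):
    s=line(PIV+.051*u(t),ori(121.3,t,FAZ),v=.1,f=30 if t>.5 else None,m=str(t))
    P=tool()[0]-PIV; print('   ang',np.arctan2(-P@FX,P[2]).round(3))
    if s: break
```

```text
0.12 6.4 [ 0.605  -0.0128  0.1662] err [-0.0008  0.0015 -0.0004] F [-0.6  2.1 -0.3] gap 0.484
   ang 0.155
0.24 6.6 [ 0.6025 -0.0087  0.1653] err [-0.0002  0.0004 -0.0003] F [ 0.5  0.7 -0.7] gap 0.484
   ang 0.249
0.36 6.9 [ 0.5998 -0.0042  0.1636] err [ 0.0001 -0.0001 -0.0002] F [ 0.6  1.  -0.9] gap 0.483
   ang 0.359
0.48 7.2 [5.969e-01 5.000e-04 1.610e-01] err [ 0.0001 -0.0001 -0.0002] F [-0.8 -0.  -0.2] gap 0.481
   ang 0.479
0.6 7.5 [0.5943 0.0047 0.1581] err [ 0.0002 -0.0004 -0.    ] F [-1.4  1.   0.6] gap 0.484
   ang 0.592
0.68 7.7 [0.5929 0.007  0.1561] err [ 0.0005 -0.0009  0.0004] F [0.4 0.  1.7] gap 0.482
   ang 0.659
0.73 8.0 [0.592  0.0083 0.1548] err [ 0.0007 -0.0013  0.0008] F [ 0.7 -0.7  2.3] gap 0.475
   ang 0.699
```

Run:
```python
from h import *
robot.pause(.25)
fingers.gripper_to(1.0); rep('open')
P=tool()[0]
line(P+.10*u(.7),v=.25,m='back')
h=np.array([.5197,.2424,0]); Y=-154.4
robot.move_to(list(h+.33*Z),list(ori(Y))); rep('over',h+.33*Z)
tool_=tool(); snap('wrist','R2.png'); print(tool_[0].tolist(),Ro.from_matrix(tool_[1]).as_euler('xyz',degrees=True))
import pickle; pickle.dump(tool_,open('R2.pkl','wb'))
snap('side','side1.png')
import cv2
a=cv2.imread('pics/R2.png')[30:330,140:500]; b=cv2.imread('pics/side1.png')[170:320,220:400]
cv2.imwrite('pics/c.png',np.hstack([cv2.resize(a,(480,400)),cv2.resize(b,(320,267)) if 0 else cv2.copyMakeBorder(cv2.resize(b,(320,267)),0,133,0,0,cv2.BORDER_CONSTANT)]))
```

```text
open 8.7 [0.5911 0.01   0.1537] err None F [-0.1 -0.1 -0.5] gap 1.001
back 9.3 [0.5573 0.0647 0.2297] err [-0.0003 -0.0003 -0.0005] F [ 0.2 -0.7  0.7] gap 1.0
over 10.9 [0.5196 0.2417 0.329 ] err [-0.0001 -0.0007 -0.001 ] F [-0.5 -0.4 -0.6] gap 1.001
[0.5195961089235156, 0.241657745925489, 0.32900760429701276] [-1.79963457e+02 -1.09259981e-01 -1.54494162e+02]
```

View pics/c.png

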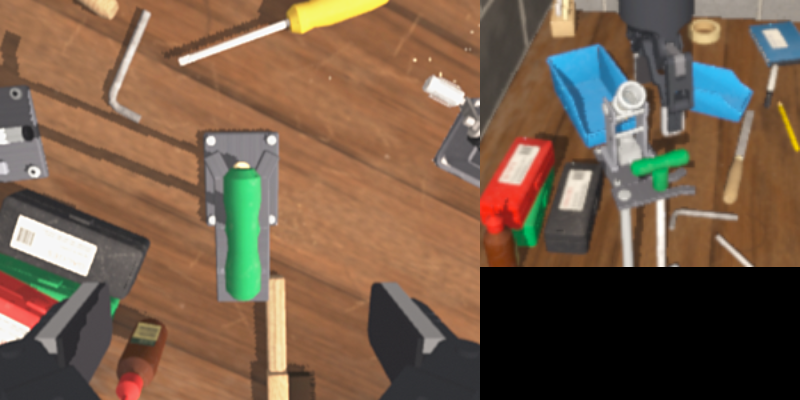

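Run:
```python
from h import *
import pickle
p,R=pickle.load(open('R2.pkl','rb'))
a=wonz((140+242/1.3333,30+168/1.3333),.246,p,R);b=wonz((140+242.5/1.3333,30+299/1.3333),.246,p,R)
c=(a+b)/2; print(a,b,c,np.degrees(np.arctan2(*(b-a)[1::-1])))
h=np.array([.5195,.2420,0])
if np.linalg.norm((c-h)[:2])<.006:
    line(h+.242*Z,ori(-154.5),v=.15,f=12,m='down')
    fingers.gripper_to(0.,80); rep('grip',h+.242*Z)
    robot.pause(.1); P=tool()[0]; pickle.dump((P,robot.current_joint_positions()),open('grasp.pkl','wb'))
    line(P+.006*Z,v=.05,m='lift')
```

```text
[0.48660112 0.22650968 0.246     ] [0.54916463 0.2567726  0.246     ] [0.51788287 0.24164114 0.246     ] 25.813761214855532
down 11.8 [0.52   0.2421 0.2428] err [0.0005 0.0001 0.0008] F [-0.5  0.5  0.4] gap 1.0
grip 12.4 [0.5196 0.2422 0.2425] err [0.0001 0.0002 0.0005] F [-1.7  1.   2.1] gap 0.196
lift 12.8 [0.5196 0.242  0.2483] err [ 0.     -0.0002 -0.0002] F [-0.5  1.1 -2.6] gap 0.201
```

```bash
cat >> h.py <<'E'
SX=np.array([np.cos(np.radians(25.5)),np.sin(np.radians(25.5)),0])
TD=lambda s:PIV+(s+.2265)*u(.70)   # TCP for tip at distance s from pivot along tube
OI=ori(121.3,.70,FAZ)
E
python3 - <<'E'
from h import *
import pickle
G=pickle.load(open('grasp.pkl','rb'))[0]
q=[robot.inverse_kinematics(list(TD(s)),list(OI)) for s in(.11,-.09)]; print(q)
s=line(G+.006*Z-.075*SX,v=.12,f=10,m='exit')
if not s and q[0] is not None:
    line(G+.10*Z-.075*SX,v=.25,m='up')
    line(TD(.11),OI,v=.2,m='pre')
    t=tool(); snap('wrist','W3.png'); snap('side','side2.png'); snap('scene','scene2.png')
    b=cv2.imread('pics/side2.png')[100:300,220:420]; c=cv2.imread('pics/scene2.png')[90:290,200:400]
    cv2.imwrite('pics/d.png',cv2.resize(np.hstack([b,c]),(800,400),interpolation=cv2.INTER_CUBIC))
E
```

```text
[array([-96.42790843,  25.82454809,  74.26677769,  88.13626216,
        15.26917267,  79.76359591,   4.26395216]), array([-79.50210757,  32.71915707,  68.82812411, 103.67199633,
        10.59980133,  52.71475296,   8.38940308])]
exit 13.6 [0.4524 0.2104 0.2486] err [0.0005 0.0005 0.0002] F [ 0.7 -0.5 -0.8] gap 0.198
up 14.1 [0.4525 0.2101 0.3424] err [ 0.0005  0.0002 -0.0001] F [-0.1  0.6 -2. ] gap 0.193
pre 15.9 [0.4963 0.1654 0.3733] err [-0.0001 -0.0003 -0.0001] F [ 0.1  0.3 -1.7] gap 0.198
```

View pics/d.png

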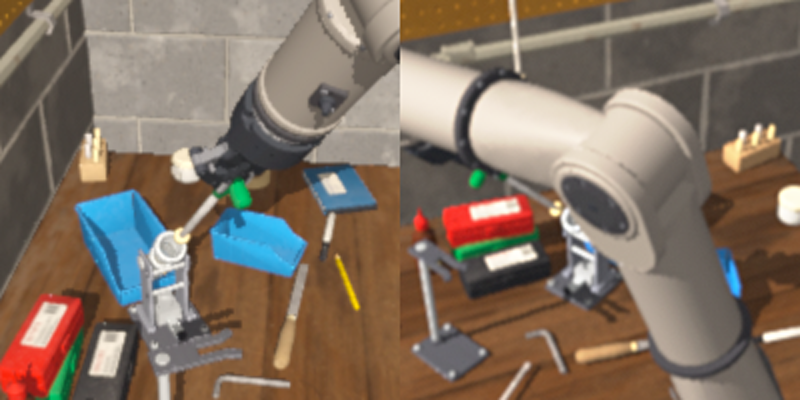

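Run:
```python
from h import *
print(robot.current_joint_positions().round(1) if hasattr(robot.current_joint_positions(),'round') else robot.current_joint_positions())
print(proj('side',PIV+.11*u(.7)),proj('scene',PIV+.11*u(.7)))
for s in (.06,.03,.0):
    if line(TD(s),OI,v=.1,f=8,m=str(s)): break
```

```text
[-88.2  18.9  57.5  87.9  24.4  82.9  -4.1]
[[309.29036804 218.24392359]] [[279.15341732 195.06115954]]
0.06 16.7 [0.5133 0.1386 0.3354] err [0.0002 0.0003 0.0003] F [-0.1  0.2 -1.6] gap 0.2
0.03 STOP 17.0 [0.5227 0.1274 0.3158] err [-0.0004  0.0057  0.0036] F [-3.2  3.3  4.8] gap 0.201
```

```bash
cat >> h.py <<'E'
FY=np.array([np.cos(np.radians(FAZ)),np.sin(np.radians(FAZ)),0]); W=np.cos(.7)*FX+np.sin(.7)*Z
def loc(m=''):
    P,R=tool(); F=np.array(robot.current_contact_force()); d=P-PIV
    print(m,'s %.4f fy %.4f w %.4f'%(d@u(.7)-.2265,d@FY,d@W),'F u %.1f fy %.1f w %.1f'%(F@u(.7),F@FY,F@W),'zdir',(R.T@u(.7)).round(4),'M',np.round(robot.current_torque(),2),flush=True)
E
python3 - <<'E'
from h import *
robot.pause(.2);loc()
snap('wrist','W4.png'); snap('side','side3.png')
b=cv2.imread('pics/side3.png')[190:270,270:350]; c=cv2.imread('pics/W4.png')[60:400,100:540]
cv2.imwrite('pics/e.png',np.hstack([cv2.resize(b,(400,400),interpolation=cv2.INTER_CUBIC),cv2.resize(c,(400,400))]))
E
```

```text
s 0.0360 fy 0.0024 w -0.0019 F u 7.7 fy -0.3 w -0.2 zdir [ 0.0013  0.0059 -1.    ] M [ 0.45  0.48 -0.11]
```

View pics/e.png

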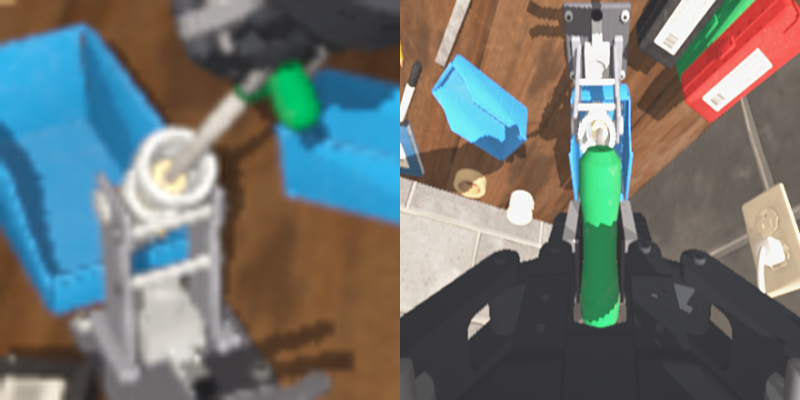

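Run:
```python
from h import *
robot.line_to(list(TD(.05)),list(OI),velocity=.03); loc('back')
for s in (.04,.03,.02,0.):
    st=robot.line_to(list(TD(s)),list(OI),velocity=.04,f_stop=10); loc(f'{s} {st}')
    if st: break
print(robot.current_time_s())
```

```text
back s 0.0499 fy -0.0002 w -0.0000 F u -0.6 fy -0.4 w -1.5 zdir [ 1.e-04 -4.e-04 -1.e+00] M [0.83 0.45 0.02]
0.04 False s 0.0395 fy -0.0004 w 0.0002 F u -1.3 fy -0.1 w -1.2 zdir [-2.0e-04 -1.2e-03 -1.0e+00] M [0.84 0.52 0.04]
0.03 True s 0.0354 fy 0.0014 w -0.0011 F u 5.8 fy -0.5 w -1.3 zdir [ 9.e-04  3.e-03 -1.e+00] M [ 0.44  0.53 -0.16]
18.675
```

Run:
```python
from h import *
off=-.0016*FY+.0018*W
robot.line_to(list(TD(.045)+off),list(OI),velocity=.03); loc('back')
for s in (.035,.02,0.):
    st=robot.line_to(list(TD(s)+off),list(OI),velocity=.04,f_stop=10); loc(f'{s} {st}')
    if st: break
print(robot.current_time_s())
```

```text
back s 0.0449 fy -0.0017 w 0.0017 F u -1.3 fy 0.3 w -1.2 zdir [ 3.e-04 -1.e-04 -1.e+00] M [0.79 0.52 0.03]
0.035 False s 0.0345 fy -0.0020 w 0.0019 F u -0.3 fy -0.5 w -0.4 zdir [-2.0e-04 -1.2e-03 -1.0e+00] M [ 0.79  0.53 -0.04]
0.02 False s 0.0198 fy -0.0018 w 0.0019 F u -1.2 fy -1.1 w -1.3 zdir [-1.e-04 -5.e-04 -1.e+00] M [0.85 0.54 0.03]
0.0 False s -0.0001 fy -0.0016 w 0.0019 F u -1.0 fy -0.6 w -1.3 zdir [-1.e-04 -2.e-04 -1.e+00] M [ 0.83  0.5  -0.01]
20.775
```

Run:
```python
from h import *
off=-.0016*FY+.0018*W
for s in (-.03,-.05,-.07,-.09):
    st=robot.line_to(list(TD(s)+off),list(OI),velocity=.05,f_stop=45); loc(f'{s} {st}')
    if st: break
robot.pause(.3); loc()
print(robot.current_time_s())
snap('side','side4.png')
b=cv2.imread('pics/side4.png')[170:290,230:350]
cv2.imwrite('pics/f.png',cv2.resize(b,(560,560),interpolation=cv2.INTER_CUBIC))
print(recognise('bush_1','side'))
```

```text
-0.03 False s -0.0305 fy -0.0023 w 0.0019 F u -0.5 fy -0.5 w -1.0 zdir [-0.     -0.0016 -1.    ] M [0.8  0.43 0.04]
-0.05 False s -0.0508 fy -0.0024 w 0.0019 F u -1.2 fy 0.7 w -0.7 zdir [-1.0e-04 -1.8e-03 -1.0e+00] M [0.85 0.51 0.06]
-0.07 False s -0.0708 fy -0.0021 w 0.0020 F u -3.2 fy 0.7 w -1.3 zdir [-1.e-04 -8.e-04 -1.e+00] M [1.01 0.25 0.27]
-0.09 False s -0.0907 fy -0.0024 w 0.0020 F u -1.4 fy -0.3 w -1.6 zdir [-1.0e-04 -1.8e-03 -1.0e+00] M [0.79 0.44 0.02]
 s -0.0898 fy -0.0014 w 0.0017 F u -1.0 fy 0.4 w -0.8 zdir [ 1.e-04  4.e-04 -1.e+00] M [ 0.88  0.49 -0.  ]
23.475
[]
```

View pics/f.png

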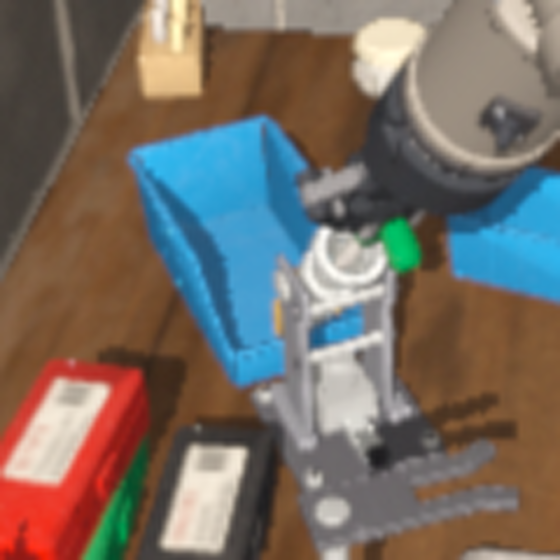

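Run:
```python
from h import *
import pickle
off=-.0016*FY+.0018*W
G=pickle.load(open('grasp.pkl','rb'))[0]
for s,v in ((.0,.08),(.05,.08),(.12,.15)):
    robot.line_to(list(TD(s)+off),list(OI),velocity=v); loc(str(s))
line(G+.10*Z-.075*SX,ori(-154.5),v=.2,m='up')
snap('side','side5.png'); snap('wrist','W5.png')
line(G+.007*Z-.075*SX,v=.15,m='pre')
robot.pause(.1);rep('settled',G+.007*Z-.075*SX)
b=cv2.imread('pics/side5.png'); 
cv2.imwrite('pics/g.png',np.hstack([cv2.resize(b[170:290,230:350],(400,400),interpolation=cv2.INTER_CUBIC),cv2.resize(b[190:350,260:420],(400,400),interpolation=cv2.INTER_CUBIC)]))
print(recognise('bush_1','side'))
```

```text
0.0 s -0.0005 fy -0.0021 w 0.0019 F u -1.4 fy 0.4 w -1.2 zdir [-2.0e-04 -1.2e-03 -1.0e+00] M [0.87 0.52 0.01]
0.05 s 0.0496 fy -0.0020 w 0.0018 F u -1.2 fy -0.5 w -1.3 zdir [-1.e-04 -9.e-04 -1.e+00] M [0.82 0.47 0.01]
0.12 s 0.1191 fy -0.0022 w 0.0019 F u -2.1 fy -1.9 w -2.0 zdir [-2.0e-04 -1.6e-03 -1.0e+00] M [ 0.84  0.44 -0.01]
up 28.1 [0.4518 0.2097 0.3425] err [-0.0001 -0.0002  0.    ] F [ 0.1  0.2 -0.9] gap 0.196
pre 29.0 [0.4526 0.2101 0.2503] err [0.0006 0.0002 0.0008] F [-0.5  0.  -0.7] gap 0.196
settled 29.1 [0.4529 0.2102 0.2508] err [0.001  0.0002 0.0013] F [ 0.4 -0.4 -1.8] gap 0.197
[]
```

View pics/g.png

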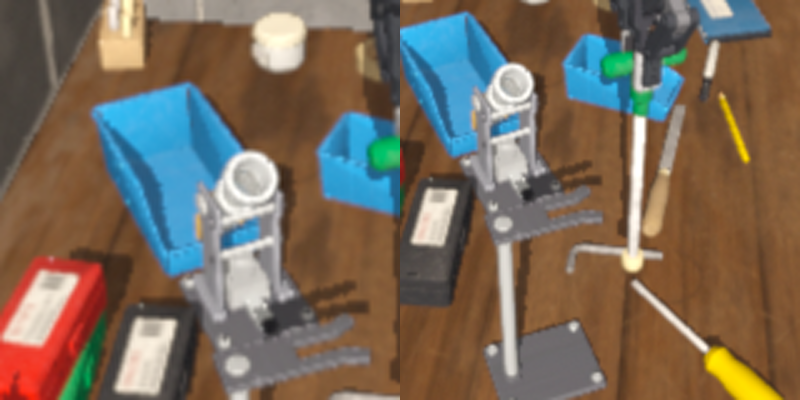

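Run:
```python
from h import *
import pickle
G=pickle.load(open('grasp.pkl','rb'))[0]
s=line(G+.006*Z-.035*SX,v=.07,f=10,m='mid')
if not s: s=line(G+.006*Z,v=.06,f=10,m='in')
if not s:
    line(G-.001*Z,v=.03,f=5,m='down')
    fingers.gripper_to(.45); rep('open1'); 
    fingers.gripper_to(1.0); rep('open')
    P=tool()[0]; line(P+.09*Z,v=.2,m='up')
    t=tool(); snap('wrist','W6.png'); snap('side','side6.png')
    b=cv2.imread('pics/side6.png'); w=cv2.imread('pics/W6.png')[30:330,170:470]
    cv2.imwrite('pics/hh.png',np.hstack([cv2.resize(w,(400,400)),cv2.resize(b[200:360,240:400],(400,400),interpolation=cv2.INTER_CUBIC)]))
```

```text
mid 29.8 [0.4879 0.2268 0.2483] err [-0.0002 -0.0004 -0.0001] F [-0.8  0.8 -1.4] gap 0.197
in 30.6 [0.5195 0.2419 0.2484] err [-0.0002 -0.0003 -0.0001] F [ 0.2 -0.2 -1.1] gap 0.196
down STOP 30.8 [0.5198 0.2422 0.2425] err [ 0.0001 -0.      0.001 ] F [-1.  -0.3  3.9] gap 0.202
open1 31.2 [0.5189 0.242  0.2409] err None F [ 0.1 -0.3 -0.5] gap 0.45
open 31.7 [0.5192 0.242  0.2412] err None F [-0.2  0.2  0.1] gap 0.996
up 32.3 [0.5188 0.2419 0.3304] err [-0.0003 -0.0001 -0.0008] F [-0.6  0.1 -1.5] gap 0.995
```

View pics/hh.png

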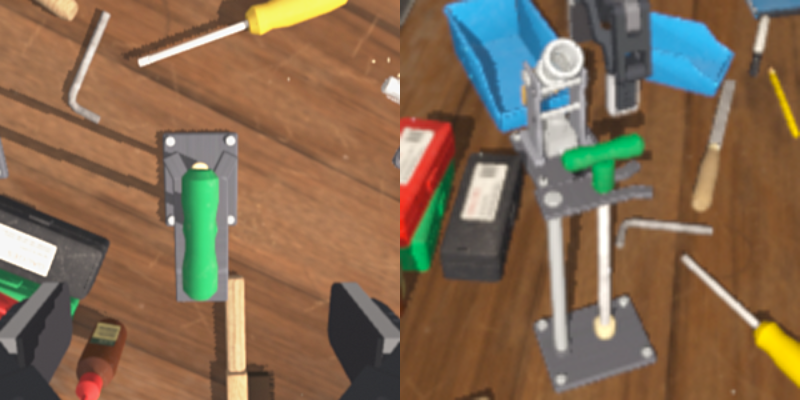

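Run:
```python
from h import *
o=lambda t:ori(121.3,t,FAZ)
robot.move_to(list(PIV+.15*u(.7)),list(o(.7))); rep('pre',PIV+.15*u(.7))
s=line(PIV+.051*u(.7),o(.7),v=.1,f=10,m='on')
if not s:
    fingers.gripper_to(0.,40); rep('grip')
    for t in (.58,.46,.34,.22,.1,.0,-.04):
        line(PIV+.051*u(t),o(t),v=.1,f=30 if t<.05 else None,m=str(t))
        P=tool()[0]-PIV; print('   ang',np.arctan2(-P@FX,P[2]).round(3))
    robot.pause(.2); P=tool()[0]-PIV; print('   ang',np.arctan2(-P@FX,P[2]).round(3))
    fingers.gripper_to(1.); P=tool()[0]
    line(P+.1*Z,ori(121.3),v=.2,m='up')
    # look into the bin from above
    p=PIV+.22*Z+.10*FX; robot.move_to(list(p),list(o(0))); t=tool(); snap('wrist','B.png'); rep('bin')
    import pickle; pickle.dump(t,open('B.pkl','wb'))
    for r in recognise('bush_1','wrist'): print(r, wonz(r['rect'][:2],.013,*t))
    print(recognise('tube_collar','wrist'),recognise('bin_inside','wrist'))
```

```text
pre 33.9 [0.5589 0.0633 0.2307] err [ 0.0001  0.0003 -0.    ] F [-0.4 -0.1  0.4] gap 0.996
on 35.0 [0.5924 0.0092 0.1554] err [0.0004 0.0006 0.0004] F [-0.2 -0.2  0.6] gap 1.0
grip 35.5 [0.5916 0.009  0.1554] err None F [-3.9  2.3  5. ] gap 0.477
0.58 35.8 [0.5958 0.0024 0.1613] err [ 0.0013 -0.002   0.0027] F [-5.7 -0.9 12.3] gap 0.478
   ang 0.514
0.46 36.0 [ 0.5978 -0.0009  0.163 ] err [ 0.0006 -0.0008  0.0013] F [-5.   1.6 12.6] gap 0.48
   ang 0.432
0.34 36.3 [ 0.6005 -0.0053  0.1647] err [ 0.0003 -0.0003  0.0006] F [-4.9  2.4 10.7] gap 0.482
   ang 0.327
0.22 36.6 [ 0.6035 -0.0102  0.166 ] err [ 0.0003 -0.0003  0.0002] F [-3.2  1.8 11.1] gap 0.483
   ang 0.212
0.1 36.9 [ 0.6066 -0.0153  0.1666] err [ 0.0003 -0.0002 -0.0001] F [-2.6  0.3 10.8] gap 0.483
   ang 0.095
0.0 37.1 [ 0.6086 -0.0185  0.1666] err [-0.0004  0.001  -0.0004] F [-2.6  1.4 10.8] gap 0.48
   ang 0.021
-0.04 37.4 [ 0.6087 -0.0187  0.1666] err [-0.0014  0.0026 -0.0003] F [-6.2  4.8 12.8] gap 0.483
   ang 0.017
   ang 0.018
up 38.7 [ 0.6095 -0.0215  0.2655] err [-0.0005  0.     -0.0009] F [-0.6 -0.1 -1.6] gap 1.002
bin 39.3 [ 0.6605 -0.1039  0.3336] err None F [0.3 1.1 0. ] gap 0.998
{'rect': [321.4, 137.1, 14.2, 14.2], 'p': 0.65} [ 0.64702389 -0.08189589  0.013     ]
{'rect': [320.3, 152.6, 11.8, 16.6], 'p': 0.45} [ 0.65675686 -0.10086122  0.013     ]
[{'rect': [322.1, 71.4, 51.4, 60.8], 'p': 0.69}] [{'rect': [325.7, 194.8, 93.0, 155.1], 'p': 0.83}, {'rect': [172.1, 142.8, 118.6, 122.3], 'p': 0.72}, {'rect': [213.7, 317.5, 13.2, 21.0], 'p': 0.41}]
```

Run:
```python
from h import *
import pickle
o=pickle.load(open('poses.pkl','rb'))['T']
robot.move_to([float(x) for x in o[0]],Ro.from_matrix(o[1]).as_euler('xyz',degrees=True).tolist()); robot.pause(.2)
t=tool(); im=snap('wrist','T2.png')[:,:,::-1]; T=cv2.imread('pics/T.png')
print((t[0]-o[0]).round(4))
for n,(x,y,w,h) in dict(mouth=(290,165,60,60),plate=(280,108,80,30)).items():
    r=cv2.matchTemplate(im[y-15:y+h+15,x-15:x+w+15],T[y:y+h,x:x+w],cv2.TM_CCOEFF_NORMED); _,v,_,l=cv2.minMaxLoc(r); print(n,v,np.array(l)-15)
hsv=cv2.cvtColor(T,cv2.COLOR_BGR2HSV)
print('before',recognise('bush_1','wrist'))
print(robot.current_contact_force(),robot.current_time_s())
```

```text
[ 0.0003 -0.0016  0.0004]
mouth 0.9023466110229492 [ 1 -2]
plate 0.9858506917953491 [ 0 -2]
before [{'rect': [321.4, 220.2, 15.1, 9.3], 'p': 0.48}, {'rect': [320.1, 231.6, 16.1, 11.9], 'p': 0.43}]
[0.69644009 0.25477072 0.36485342] 40.2667
```

```bash
python3 -c "
from h import *
print(workorder.close_job())"
```

```text
the job is handed in; nothing more can be done
None
```

The job is handed in at about 40 s of the 72 s. Both bushes were detected in the blue bin, the rod hangs in its fork as found, and the tube is upright within about 0.02 rad of home by my measurement. I saw no sign that the bin or bystanders moved, and the judge's verdict was not reported back.

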